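Clamp the oil stone with the turnbuckle

TASK

Set the oil stone flat on the raised bed of the stone holder, between its two jaws and lengthwise from jaw to jaw, and let go of it. Then turn the turnbuckle by its spokes, tops going away from the operator, so that both jaws draw in together, until they hold the stone firmly between them: stop when the effort at the end of a spoke has risen to about twice the free-running effort, that is to about 12 N, because a stone that is clamped harder cracks. Leave the things lying round it where they are.

Things in the scene. Friction and masses are not known exactly. Their poses are not given: they have to be found in the camera images.
- stone_centre (a point): Centre of the oil stone, half-way up: a plain dark grey rectangular stone 50 x 150 x 26 mm, about 0.4 kg, lying flat and loose on the bench to the left of the holder. y runs along its length, z up. (The bright steel bar near it, 26 x 130 x 20 mm, and the narrow emery stick are not it.)
- stone: The oil stone itself; origin at the centre of its underside, y along its length. Mind the furniture on the way: a tool chest 430 mm high stands behind the stone (front at x = 0.55 m, from y = -0.03 to 0.43 m), and a vice 0.2 m high to the right of the holder (x 0.36 to 0.59, y -0.38 to -0.66 m).
- holder: The stone holder, a fixed grey cast-iron fixture 220 (x) x 290 (y) mm, standing at some yaw. Origin at the centre of its underside; y from right jaw to left jaw, x away from the operator, z up. Nearer to the operator lies its turnbuckle, further away the bed for the stone, each between the same two sliding jaws.
- bed (a point): Centre of the flat top of the holder's raised bed (36 in x by 110 mm in y), 78 mm above the bench, axes as the holder's. The seated stone overhangs it all round; its centre is then 13 mm above this point, its length along y. The jaws start 7 to 22 mm clear of either end of a centred stone. Nothing bounds the stone in x: set it within 1 cm.
- hub_centre (a point): Centre of the turnbuckle on its axis, 65 mm above the bench and 125 mm from the bed's centre toward the operator (-x). Axes as the holder's; they do not turn. The axis is level, along y. The body is a dark steel frame 35 mm in diameter, 108 mm long, with four spokes at its middle, 90 degrees apart in the x-z plane.
- turnbuckle: The turning body, origin as hub_centre. Uppermost spoke going away (+x) tightens: opposite threads draw each jaw in 5 mm per rad, 1.5 to 5 rad in all. Friction 0.30 N m (6 N at a ball, square to the spoke); it stays where left. With both jaws on the stone the torque grows 0.01 N m per N of clamping (25 N: 11 to 12 N at the ball), by some 100 to 150 N of clamping per rad.
- spoke_1 (a point): Centre of the ball, 16 mm across, on the end of the first spoke, 50 mm from the axis; rod 8 mm thick; polished and slippery. From above, with fingers some 24 mm apart astride the ball, one before and one behind it in the holder's x, a ball can be carried over the top from about 50 degrees before to 45 degrees beyond the upright.
- spoke_2 (a point): Ball of the second spoke, like the first; a quarter turn ahead of it in the tightening direction.
- spoke_3 (a point): Ball of the third spoke, opposite the first.
- spoke_4 (a point): Ball of the fourth spoke, a quarter turn behind the first in the tightening direction, so it comes up after it.
- jaw_left: Left jaw (+y), a grey block 22 mm thick with a post at the turnbuckle's rod and one, up to 97 mm above the bench, at the bed; slides along the holder's y. Origin mid-thickness, 15 mm above the bench. Its rubber-faced nose pad, 38 x 20 mm, level with the stone, is on a screw-set stem: its face is 20 to 27 mm from the origin toward the stone, how far is not measured.
- jaw_right: Right jaw (-y), the mirror image; its nose pad is set out by its own amount, again 20 to 27 mm.
- bar: Steel parallel bar 26 x 130 x 20 mm lying on the bench, a bystander. Origin at the centre of its underside, length along y.
- emery: Emery stick 26 x 200 x 12 mm, a bystander. Origin at the centre of its underside, length along y.
- oilcan: Oil can 173 mm high with a thin spout, a bystander. Origin at the centre of its underside.

How it is judged:
On the way, in this order (a step that is already met when the one before it is completed fails the run):
1. the stone lies flat on the bed between the jaws, lengthwise, let go (x of stone_centre in the frame of bed between -0.012 and 0.012 m and y of stone_centre in the frame of bed between -0.014 and 0.014 m and z of stone_centre in the frame of bed between 0.009 and 0.018 m and angle between the y axis of stone_centre and the y axis of bed, either way round below 0.12 rad and contact force between the fingers and stone below 0.1 N), for 0.2 s.
2. both jaws press on the stone with more than 15 N (contact force between each of jaw_left, jaw_right and stone above 15 N), for 0.2 s.
At the end, for the whole second after the job is handed in: The stone lies flat on the bed (centre within 12 mm of the bed's in x, 14 mm in y, within 4 to 5 mm of its seated height, length within 0.12 rad of the holder's y), at rest, and each jaw presses on it with more than 15 N (all of step 2 and x of stone_centre in the frame of bed between -0.012 and 0.012 m and y of stone_centre in the frame of bed between -0.014 and 0.014 m and z of stone_centre in the frame of bed between 0.009 and 0.018 m and angle between the y axis of stone_centre and the y axis of bed, either way round below 0.12 rad and linear speed of stone below 0.01 m/s); the robot touches nothing.
It fails at once if a jaw presses on the stone with more than 45 N (it cracks) (contact force between any of jaw_left, jaw_right and stone above 45 N).
It fails at once if a bystander (steel bar, emery stick, oil can) is moved by more than 30 mm (distance of any of bar, emery, oilcan from where it was at the start of the episode above 0.03 m).
It also fails if it takes over 72 s, if anything falls off the work surface, if the arm or the gripper's body presses on something with over 40 N, if the wrist force passes 120 N, or if a joint passes its speed limit or range.

ROBOT

A 7-joint arm with a two-finger parallel gripper is mounted at the origin on a cart in front of the work surface, level with it; the furniture and walls round the work are solid. World frame = base frame: x ahead of the robot, y to its left, z up, the work surface at z = 0. Lengths are in m, angles in rad, forces in N, time in s.
With the tool pointing down it reaches from about 0.35 to 0.9 m from the base axis. Payload 19.9 kg.
Tool frame: the origin (TCP) lies at the very end of the fingers, on their centre line; the grasp point (between the pads) lies bot.pinch_z behind it (bot.pinch_z is the distance from the TCP to the grasp point, in m); z points along the fingers, y is the direction in which the jaws open and shut (so a half turn about z gives the same grasp; the last joint's range is limited). The gripper opens to 94 mm and grips with 3 to 60 N. Pads are 16 mm wide; open, the fingers measure 119 mm over their backs; the gripper's body (75 mm by 177 mm) begins 78 mm behind the grasp point.
Start: joints at [1.286, 0.417, -0.01, 1.614, 0.005, 1.111, -0.053], TCP at [0.151, -0.606, 0.205] pointing down, gripper open.
Joint ranges: [-2.81, 2.81], [-0.39, 2.02], [-1.27, 1.25], [0.06, 2.57], [-1.19, 4.33], [0.19, 2], [-2.82, 2.82]. Speed limits (rad/s): [1.89, 1.89, 2.39, 2.39, 3.01, 3.01, 3.01].

INTERFACE

Orientations are given as a unit quaternion [x, y, z, w].
In Python, from station import bot, readout, eyes, job_done gives the robot as it stands. Calls block until the motion is done:
- bot.move_ptp(position, orientation): joint-space move of the TCP to a pose.
- bot.move_straight(position, rotation=None, feed=0.15, guard=None): straight line of the TCP; rotation=None keeps the orientation; feed is the mean speed in m/s. With guard (N) it stops when the force on the tool has changed by that much, and returns True; else False.
- bot.goto_joints(angles): joint-space move.
- bot.move_gripper(opening, grip_force=None): finger opening in m; grip_force is the grip in N (None keeps the last); returns when the fingers have stopped.
- bot.pause(seconds).
- bot.solve_ik(position, orientation): joint angles nearest the present ones, or None.
- readout.read_state(): the state.
- eyes.read_camera(name): name is "scene" or "top" or "wrist"; returns a dict with "image" (480x640x3 uint8, blue, green, red), "z_map" (480x640 float32, m along the optical axis (not along the pixel's ray), 0 where there is no reading), "camera_matrix" (3x3 intrinsics, pixels), "R" (3x3) and "t" (3): a world point X has camera coordinates R X + t. Camera axes: x right, y down, z forward; pixel columns grow to the right and rows downward; lengths in m; the calibration is good to about 2 mm. A picture is of the moment at which its call begins.
A pose or a line that the arm cannot do raises bot.MotionError and nothing moves.
- job_done(): hands the job in, once; it reports no verdict.
The state is a dict: "t": time; "joint_positions": joint angles; "joint_vel": joint speeds; "effort": joint torques, N m; "tool_pos": TCP position; "tool_rot": TCP orientation; "wrist_force": force on the tool from outside, world axes, zero at the start; "ft_torque": the same for the moment, N m; "width": finger opening in m.
Only numpy, scipy, OpenCV 4.12 (cv2) and the standard library are available. Lean on these libraries where they do the work, as an engineer would, in place of code of your own. Each camera call takes 0.05 s, during which the arm holds its last target. There are 200 camera calls.

## Working session

There is one attempt and no reset: what is moved stays moved. The work goes in short steps, each a Python script; the robot and the scene stay as the last script left them, time stands still between calls to the robot, and variables do not carry over. Pictures are saved under pics/ and viewed, about 8 in all and at most 12, crops included, and the job is handed in when it is done.

```bash
ls; mkdir -p pics; cat > h.py <<'E'
import numpy as np, cv2
from station import bot, readout, eyes, job_done
from scipy.spatial.transform import Rotation as R
def pts(c):
    K=c["camera_matrix"]; z=c["z_map"]; v,u=np.mgrid[:480,:640]
    P=np.stack([(u-K[0,2])*z/K[0,0],(v-K[1,2])*z/K[1,1],z],-1)
    W=(P-c["t"])@c["R"]; W[z<=0]=np.nan
    return W
def down(yaw):  # tool z down, tool y at world direction angle yaw
    y=np.array([np.cos(yaw),np.sin(yaw),0]); z=np.array([0,0,-1.]); x=np.cross(y,z)
    return R.from_matrix(np.stack([x,y,z],1)).as_quat()
E
python3 - <<'E'
from h import *
s=readout.read_state(); print(s["t"],s["tool_pos"],s["tool_rot"],s["width"],bot.pinch_z)
ims=[]
for n in ["top","scene"]:
    c=eyes.read_camera(n); cv2.imwrite(f"pics/{n}0.png",c["image"]); np.savez(f"{n}0.npz",**c)
    W=pts(c); print(n,-c["R"].T@c["t"], W[240,320])
E
```

```text
pics
0.0 [ 0.15075122 -0.60614453  0.20481217] [ 9.92578260e-01  1.21605909e-01 -1.32748006e-04 -6.18554317e-04] 0.0937542615977138 0.0188
top [0.31209108 0.0607825  1.19667112] [0.49881481 0.06751768 0.00095189]
scene [-0.28035058  0.81389694  0.56977076] [ 0.64869925 -0.06577203  0.00141135]
```

View pics/top0.png

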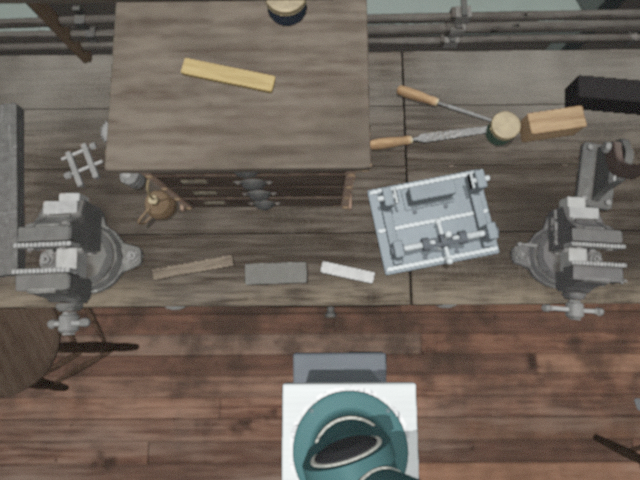

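View pics/scene0.png

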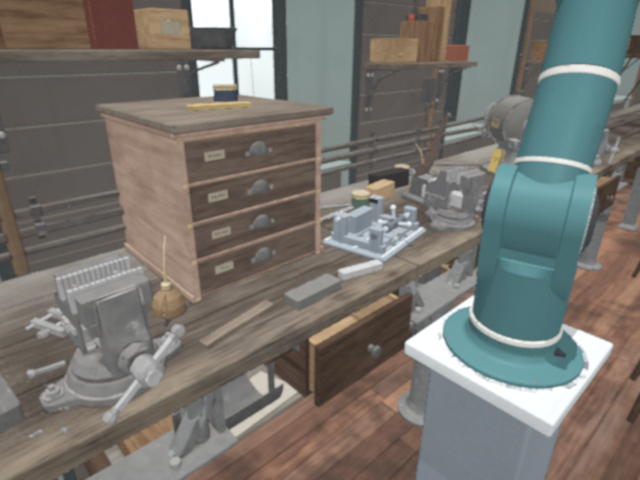

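Top view: the stone is at about (276,273), the bar at (347,272), the emery stick at (192,268) and the holder around (433,222), with the turnbuckle at about (444,240).

```bash
python3 - <<'E'
from h import *
c=dict(np.load("top0.npz")); W=pts(c)
def rect(box,lo,hi):
    u0,v0,u1,v1=box; Q=W[v0:v1,u0:u1].reshape(-1,3); Q=Q[(Q[:,2]>lo)&(Q[:,2]<hi)]
    r=cv2.minAreaRect((Q[:,:2]*1000).astype(np.float32)); return len(Q),np.round(r[0],1),np.round(r[1],1),round(r[2],2),np.round(np.median(Q[:,2]),4)
print("stone",rect((235,255,315,292),.016,.04))
print("bar",rect((318,255,380,290),.012,.04))
print("emery",rect((145,250,236,285),.006,.03))
print("holder",rect((360,160,505,280),.01,.15))
print("bench z",np.median(W[280:295,200:330,2]))
H=W[160:280,360:505,2]
im=c["image"][160:280,360:505]
big=cv2.resize(im,None,fx=5,fy=5,interpolation=cv2.INTER_CUBIC)
cv2.imwrite("pics/hold.png",big)
z=np.nan_to_num(H)
zz=cv2.applyColorMap(cv2.resize(np.clip(z*2000,0,255).astype(np.uint8),None,fx=5,fy=5,interpolation=cv2.INTER_NEAREST),cv2.COLORMAP_JET)
cv2.imwrite("pics/holdz.png",zz)
print(np.histogram(H[np.isfinite(H)],bins=np.arange(-.005,.15,.005)))
E
```

```text
stone (1250, array([413.6, 178. ]), array([ 50.1, 147.9]), 1.36, np.float64(0.0257))
bar (569, array([414.9,   2.3]), array([129.9,  26.7]), 77.33, np.float64(0.0196))
emery (856, array([436.2, 394.7]), array([ 65.5, 217. ]), 0.55, np.float64(0.0117))
holder (7458, array([ 533.3, -183.9]), array([225.9, 352.3]), 10.6, np.float64(0.0312))
bench z nan
(array([3626, 3259, 2633, 2634,  783,  189,   89,  240,  516,   84,   48,
         52,  101,  121,  226,  399,  793,  378,  235,  105,  348,   77,
          0,    6,   19,   15,    0,    0,    0,    0]), array([-0.005,  0.   ,  0.005,  0.01 ,  0.015,  0.02 ,  0.025,  0.03 ,
        0.035,  0.04 ,  0.045,  0.05 ,  0.055,  0.06 ,  0.065,  0.07 ,
        0.075,  0.08 ,  0.085,  0.09 ,  0.095,  0.1  ,  0.105,  0.11 ,
        0.115,  0.12 ,  0.125,  0.13 ,  0.135,  0.14 ,  0.145]))
```

View pics/hold.png

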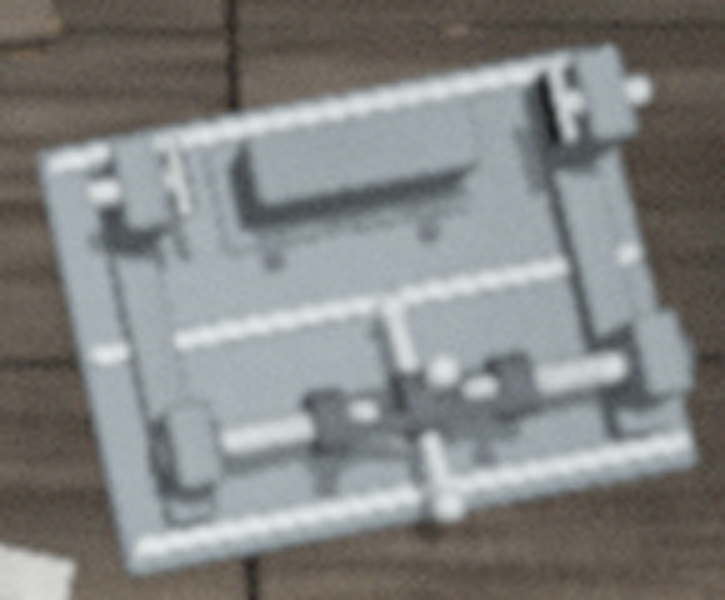

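The crop shows the bed top centre at about crop px (360,158), and the hub at about (435,400). One ball is near the top at (443,370), one lies toward the operator at (447,503), and a spoke points away to (393,308). Yaw is about 11°.

```bash
python3 - <<'E'
from h import *
c=dict(np.load("top0.npz")); W=pts(c)
def sel(box,lo,hi):
    u0,v0,u1,v1=box; Q=W[v0:v1,u0:u1].reshape(-1,3); return Q[(Q[:,2]>lo)&(Q[:,2]<hi)]
def rect(Q):
    r=cv2.minAreaRect((Q[:,:2]*1000).astype(np.float32)); return len(Q),np.round(r[0],1),np.round(r[1],1),round(r[2],2),np.round(np.median(Q[:,2]),4)
B=sel((405,183,458,205),.07,.086); print("bed",rect(B))
Q=sel((366,165,502,276),.004,.2); print("holder",rect(Q))
def p(x,y): return W[int(y/5)+160,int(x/5)+360]
for n,x,y in [("top ball",443,370),("near ball",447,503),("far",393,310),("far2",398,330)]:
    u,v=int(x/5)+360,int(y/5)+160; print(n,np.round(W[v-1:v+2,u-1:u+2].reshape(-1,3)*1000,0)[[1,3,4,5,7]].tolist())
E
```

```text
bed (640, array([ 606.3, -202.2]), array([ 37.1, 109.4]), 9.49, np.float64(0.0775))
holder (10171, array([ 547. , -221.6]), array([345.9, 288.3]), 88.33, np.float64(0.0138))
top ball [[494.0, -224.0, 121.0], [491.0, -221.0, 123.0], [491.0, -223.0, 125.0], [491.0, -226.0, 123.0], [489.0, -224.0, 123.0]]
near ball [[439.0, -234.0, 80.0], [437.0, -232.0, 79.0], [436.0, -234.0, 83.0], [437.0, -236.0, 81.0], [434.0, -234.0, 80.0]]
far [[533.0, -217.0, 66.0], [531.0, -215.0, 62.0], [530.0, -216.0, 65.0], [530.0, -218.0, 67.0], [528.0, -216.0, 65.0]]
far2 [[523.0, -218.0, 66.0], [522.0, -218.0, 59.0], [521.0, -219.0, 64.0], [522.0, -223.0, 57.0], [519.0, -219.0, 61.0]]
```

Bed is at about (0.606, -0.202) and the stone at (0.414, 0.178), yaw 1.4°. The top ball is about 9° past upright. Next I take a closer wrist look at the holder on the way to the stone.

```bash
python3 - <<'E'
from h import *
yaw=np.radians(10.5)
for p,a in [((.414,.178,.15),np.radians(1.4)),((.414,.178,.003),np.radians(1.4)),((.42,-.15,.2),yaw),((.606,-.202,.08),yaw),((.448,-.23,.096),yaw),((.52,-.23,.096),yaw)]:
    q=bot.solve_ik(p,down(a)); print(p,None if q is None else np.round(q,2))
p=readout.read_state()["tool_pos"]
bot.move_straight([p[0],p[1],.36],feed=.3)
bot.move_ptp([.48,-.21,.38],down(yaw))
c=eyes.read_camera("wrist"); np.savez("w1.npz",**c); cv2.imwrite("pics/w1.png",c["image"])
print(readout.read_state()["t"],-c["R"].T@c["t"])
E
```

```text
(0.414, 0.178, 0.15) [ 0.42  0.32 -1.03  2.06  0.34  0.94 -0.76]
(0.414, 0.178, 0.003) [ 0.24  0.6  -0.85  2.15  0.72  0.7  -1.09]
(0.42, -0.15, 0.2) [ 0.83  0.13 -0.6   2.03  0.09  1.01  0.37]
(0.606, -0.202, 0.08) [ 0.72  0.66 -0.63  1.66  0.45  0.97  0.11]
(0.448, -0.23, 0.096) [ 0.87  0.4  -0.55  1.99  0.28  0.82  0.35]
(0.52, -0.23, 0.096) [ 0.81  0.51 -0.58  1.84  0.35  0.9   0.26]
2.6833 [ 0.46633198 -0.14083189  0.55771002]
```

View pics/w1.png

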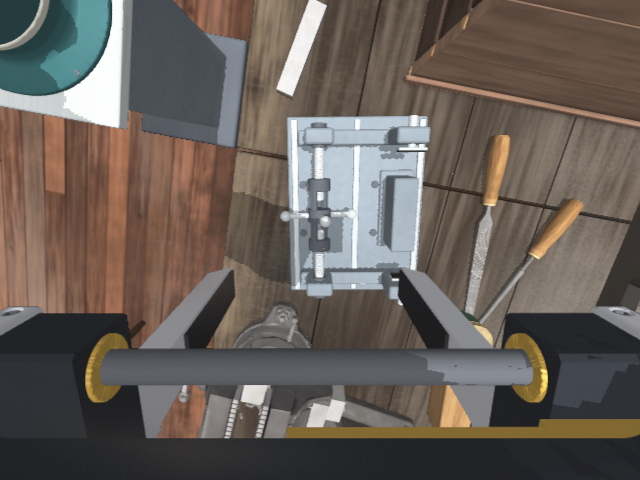

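The wrist view shows the holder nearly square to the tool: base (290–428, 117–290), bed (385–417, 177–251), top ball (325,221), operator-side ball (285,216), far ball (351,214). Now I measure these.

```bash
python3 - <<'E'
from h import *
c=dict(np.load("w1.npz")); W=pts(c)
def sel(box,lo,hi):
    u0,v0,u1,v1=box; Q=W[v0:v1,u0:u1].reshape(-1,3); return Q[(Q[:,2]>lo)&(Q[:,2]<hi)]
def rect(Q):
    r=cv2.minAreaRect((Q[:,:2]*1000).astype(np.float32)); return len(Q),np.round(r[0],1),np.round(r[1],1),round(r[2],2),np.round(np.median(Q[:,2]),4)
B=sel((375,165,425,262),.072,.084); print("bed",rect(B))
Q=sel((275,110,440,270),.006,.2); 
for a in (8,9.5,10,10.5,11,11.5):
    t=np.radians(a); x=Q[:,:2]@[np.cos(t),np.sin(t)]
    print(a,np.ptp(np.percentile(x,[.1,99.9])))
# left/near edge fit: base near edge pixels (col where z jumps) rows 130..270
E_=[]
for v in range(125,280,3):
    r=W[v,275:310]; k=np.argmax(r[:,2]>.007); E_.append(r[k,:2])
E_=np.array(E_); pf=np.polyfit(E_[:,1],E_[:,0],1); print("near edge yaw",-np.degrees(np.arctan(pf[0])),np.std(E_[:,0]-np.polyval(pf,E_[:,1])))
for n,u,v in [("top",325,221),("near",285,216),("far",351,214)]:
    Q=W[v-9:v+10,u-9:u+10].reshape(-1,3); m=np.nanmax(Q[:,2]); Q=Q[Q[:,2]>m-.009]; print(n,len(Q),m,np.round(Q.mean(0),4),np.round((Q.max(0)+Q.min(0))/2,4),np.round(np.ptp(Q,axis=0),4))
for n,b,lo,hi in [("jawL post@bed",(395,118,435,148),.085,.105),("jawR post@bed",(385,270,430,300),.085,.105),("jawL tb",(300,115,335,150),.06,.11),("jawR tb",(300,272,335,300),.06,.11)]:
    Q=sel(b,lo,hi); print(n,rect(Q) if len(Q)>5 else len(Q))
big=cv2.resize(c["image"][105:305,275:445],None,fx=3,fy=3,interpolation=cv2.INTER_CUBIC); cv2.imwrite("pics/w1c.png",big)
E
```

```text
bed (1818, array([ 609.5, -205.5]), array([ 36.4, 108.9]), 10.8, np.float64(0.0763))
8 0.22565030795059227
9.5 0.22234482005703216
10 0.2214638566147018
10.5 0.2213344269862199
11 0.2214656373582049
11.5 0.22204146097470912
near edge yaw 10.752667351327739 0.0019372579798284091
top 104 0.12198039275792665 [ 0.4945 -0.226   0.1182] [ 0.4948 -0.2265  0.1177] [0.0154 0.0144 0.0085]
near 109 0.0812453852943104 [ 0.4403 -0.2364  0.0766] [ 0.441  -0.2375  0.0768] [0.0196 0.0155 0.009 ]
far 116 0.06438384626380962 [ 0.5316 -0.2193  0.0606] [ 0.531  -0.2191  0.0601] [0.0221 0.0143 0.0085]
jawL post@bed (730, array([588.2, -92.5]), array([44.4, 37.2]), 10.31, np.float64(0.0968))
jawR post@bed (218, array([ 615.5, -313. ]), array([16.8, 41.9]), 13.27, np.float64(0.0962))
jawL tb (624, array([ 465.9, -118.3]), array([38.3, 34.9]), 10.75, np.float64(0.0838))
jawR tb (545, array([ 507.4, -338.2]), array([38.8, 39.8]), 57.03, np.float64(0.0831))
```

```bash
python3 - <<'E'
from h import *
q=down(np.radians(1.4)); yq=down(np.radians(10.75))
bot.move_ptp([.40,-.12,.25],q)
bot.move_ptp([.4136,.178,.10],q)
print(bot.move_straight([.4136,.178,.004],feed=.12,guard=15))
bot.move_gripper(.04,35); s=readout.read_state(); print(s["width"],s["tool_pos"],s["t"])
if s["width"]>.045:
    bot.move_straight([.4136,.178,.16],feed=.2)
    bot.move_ptp([.40,-.12,.18],yq)
    c=eyes.read_camera("scene"); cv2.imwrite("pics/s2.png",c["image"][180:360,240:560])
    s=readout.read_state(); print(s["width"],s["t"],np.round(s["joint_positions"],2),s["wrist_force"])
E
```

```text
False
0.04957979734367374 [0.41381407 0.17802552 0.00405948] 6.3917
0.05005995128929748 8.6 [ 1.34  0.23 -1.23  2.1   0.26  0.98  0.16] [ 0.63304342  0.1063161  -4.60601617]
```

```bash
python3 - <<'E'
from h import *
yq=down(np.radians(10.75)); b=np.array([.608,-.204])
bot.move_ptp([b[0],b[1],.16],yq)
print(np.round(readout.read_state()["joint_positions"],2))
bot.move_straight([b[0],b[1],.092],feed=.12)
print("touch",bot.move_straight([b[0],b[1],.078],feed=.03,guard=4))
s=readout.read_state(); print(s["tool_pos"],s["wrist_force"],s["t"],s["width"])
bot.move_gripper(.072)
bot.move_straight([b[0],b[1],.21],feed=.2)
xh=np.array([np.cos(np.radians(10.75)),np.sin(np.radians(10.75))])
p=b-.15*xh; bot.move_ptp([p[0],p[1],.30],yq)
c=eyes.read_camera("wrist"); np.savez("w3.npz",**c); cv2.imwrite("pics/w3.png",c["image"][60:420,200:520])
t=eyes.read_camera("top"); np.savez("t3.npz",**t)
s=readout.read_state(); print(s["t"],np.round(s["joint_positions"],2))
def rect(W,lo,hi):
    Q=W.reshape(-1,3); d=Q[:,:2]-b; Q=Q[(np.hypot(d[:,0],d[:,1])<.085)&(Q[:,2]>lo)&(Q[:,2]<hi)]
    x=(Q[:,:2]-b)@xh; y=(Q[:,:2]-b)@[-xh[1],xh[0]]; k=(abs(x)<.04)
    r=cv2.minAreaRect((Q[k][:,:2]*1000).astype(np.float32)); return k.sum(),np.round(r[0],1),np.round(r[1],1),round(r[2],2),np.median(Q[k][:,2])
print("wrist",rect(pts(c),.099,.11)); print("top",rect(pts(t),.099,.11))
E
```

```text
[ 0.95  0.71 -1.01  1.59  0.63  1.2  -0.  ]
touch True
[ 0.60820217 -0.20413318  0.08170825] [ 2.15764222 -0.23370124  2.93885269] 10.6083 0.050057431978087284
12.7917 [ 1.4   0.34 -1.22  1.73  0.33  1.3   0.3 ]
wrist (np.int64(5736), array([ 608.1, -206.1]), array([ 50.6, 150. ]), 10.87, np.float64(0.10246288343857728))
top (np.int64(1317), array([ 605.6, -203. ]), array([ 51.4, 151. ]), 10.92, np.float64(0.1037151201287593))
```

View pics/w3.png

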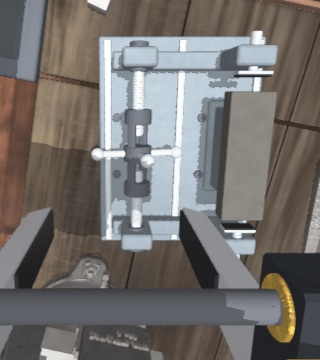

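The stone is seated: the offset from the bed in the same camera is about (-1, -1) mm, yaw 10.9°, top at 0.103 m. Now the turnbuckle, starting with the ball at about +9°.

```bash
cat > tb.py <<'E'
from h import *
YAW=np.radians(10.75); xh=np.array([np.cos(YAW),np.sin(YAW),0]); Q=down(YAW)
HUB=np.array([.4864,-.2270,.065]); OP=.024
def h(th): return np.interp(th,[-50,0,20,42],[.0035,.005,.004,.0018])
def pose(th,lead=OP/2-.008):
    r=np.radians(th); return HUB+xh*(.05*np.sin(r)+lead)+np.array([0,0,.05*np.cos(r)-h(th)])
def F(): return np.array(readout.read_state()["wrist_force"])
def enter(th):
    p=pose(th,0); bot.move_straight(p+[0,0,.045],Q,feed=.2); bot.move_gripper(OP,40)
    bot.pause(.1); f0=F()
    hit=bot.move_straight(p,feed=.08,guard=8); print("enter",th,"HIT" if hit else "ok",np.round(F()-f0,1)); return f0,hit
def stroke(th,end,f0,target=11.7,free=None,step=5):
    """push ball from th to end; returns (done, th)"""
    log=[]
    while th<end:
        th=min(end,th+step); bot.move_straight(pose(th),feed=.05); bot.pause(.04)
        f=F()-f0; r=np.radians(th); e=-(f@xh*np.cos(r)-f[2]*np.sin(r)); log.append((round(th,1),round(e,1),round(f@xh,1),round(f[2],1)))
        if e>target: print(log); return True,th
        step=5 if e<7.2 else (2 if e<9.5 else 1)
    print(log); return False,th
def leave():
    p=readout.read_state()["tool_pos"]; bot.move_straight(p+xh*-.003+[0,0,.002],feed=.03); bot.move_straight(p+xh*-.003+[0,0,.06],feed=.2)
E
python3 - <<'E'
from tb import *
bot.goto_joints([.83,.13,-.6,2.03,.09,1.01,.37])
f0,hit=enter(9.4)
if not hit:
    print(stroke(9.4,42,f0))
s=readout.read_state(); print(s["t"],s["tool_pos"],s["width"],np.round(s["joint_positions"],2))
E
```

```text
enter 9.4 ok [-0.5 -0.1  0.4]
[(14.4, np.float64(0.1), np.float64(-0.2), np.float64(-0.2)), (19.4, np.float64(1.1), np.float64(-1.1), np.float64(0.2)), (24.4, np.float64(1.4), np.float64(-2.0), np.float64(-1.0)), (29.4, np.float64(1.0), np.float64(-1.4), np.float64(-0.4)), (34.4, np.float64(2.3), np.float64(-2.8), np.float64(-0.0)), (39.4, np.float64(0.7), np.float64(-1.4), np.float64(-0.6)), (42, np.float64(2.6), np.float64(-5.0), np.float64(-1.7))]
(False, 42)
18.2333 [ 0.52288589 -0.22012933  0.10028847] 0.023878262829281374 [ 0.74  0.49 -0.51  1.84  0.3   0.89  0.29]
```

Effort is well below 6 N, so I look to see whether the ball is really being carried.

```bash
python3 - <<'E'
from tb import *
c=eyes.read_camera("scene"); t=eyes.read_camera("wrist")
a=cv2.resize(c["image"][190:260,320:430],None,fx=5,fy=5,interpolation=cv2.INTER_CUBIC)
b=t["image"][90:440,180:430]
a=cv2.copyMakeBorder(a,0,0,0,0,cv2.BORDER_CONSTANT)
H=350; cv2.imwrite("pics/c4.png",np.hstack([a,b]))
E
```

```text
(no output)
```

View pics/c4.png

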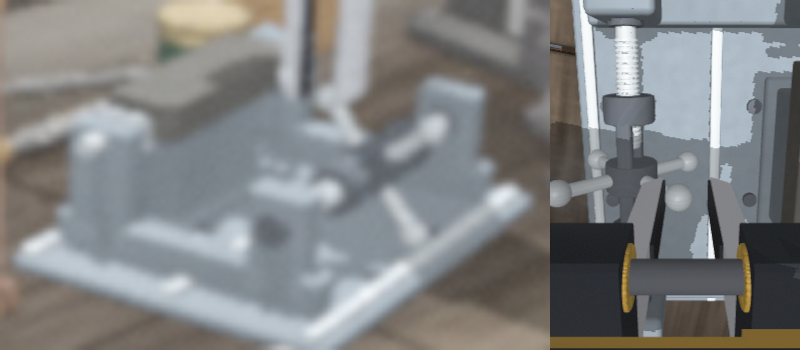

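The ball is carried: the lead ball is between the fingers and the next one shows symmetrically behind. So static readings relax, and effort has to be sensed during motion, which the guard does. Now a stroke on the next ball using guarded chords.

```bash
cat >> tb.py <<'E'
def eff(f,th):
    r=np.radians(th); return -(f@xh*np.cos(r)-f[2]*np.sin(r))
def theta():
    p=np.array(readout.read_state()["tool_pos"])-HUB; return np.degrees(np.arcsin(np.clip((p@xh-(OP/2-.008))/.05,-1,1)))
def gstroke(th,end,f0,target,feed=.025,step=8):
    log=[]
    while th<end-.1:
        n=min(end,th+step); res=-(F()-f0)@xh
        g=max(target/np.cos(np.radians((th+n)/2))-max(res,0),2)
        hit=bot.move_straight(pose(n),feed=feed,guard=g); f=F()-f0
        a=theta(); log.append((round(n,1),round(float(a),1),"res%.1f g%.1f"%(res,g),hit,"e%.1f x%.1f z%.1f"%(eff(f,a),f@xh,f[2])))
        if hit: break
        th=n
    for l in log: print(*l)
    return hit,a
E
python3 - <<'E'
from tb import *
leave(); f0,hit=enter(-48)
if not hit:
    bot.move_straight(pose(-48),feed=.03)
    for g in (4,7): print("test",g,gstroke(theta(),theta()+14,f0,g,step=14))
    print(gstroke(theta(),20,f0,10))
s=readout.read_state(); print(s["t"],s["width"])
E
```

```text
enter -48 ok [ 0.6 -0.  -0.1]
-34.3 -48.6 res3.4 g2.0 True e1.6 x-1.3 z-0.9
test 4 (True, np.float64(-48.596341826007055))
-34.6 -47.6 res1.3 g8.0 True e1.2 x-1.0 z-0.8
test 7 (True, np.float64(-47.60329354452811))
-39.6 -43.7 res1.0 g12.8 True e0.9 x-0.1 z-1.2
(True, np.float64(-43.743588447226486))
21.6667 0.024179126886620834
```

```bash
python3 - <<'E'
from tb import *
f0=F()+xh*0
for n in (-38,-32,-26,-20):
    hit=bot.move_straight(pose(n),feed=.025,guard=25); print(n,hit,round(theta(),1),np.round(F()-f0,1))
th=-20
for feed,g in ((.025,6.5),(.025,8),(.025,10),(.012,6.5),(.012,8),(.012,10)):
    n=theta()+6; hit=bot.move_straight(pose(n),feed=feed,guard=g); s=readout.read_state(); print(feed,g,hit,round(theta()-n+6,1),np.round(F()-f0,1),round(s["t"],2),np.round(np.abs(s["joint_vel"]).max(),3))
E
```

```text
-38 False -39.8 [-7.8 -2.1  3.6]
-32 False -33.4 [-7.1 -1.9  2.6]
-26 False -26.9 [-4.5 -1.3  2.3]
-20 False -20.6 [-4.5 -2.6  2.5]
0.025 6.5 True 2.2 [-0.5 -0.8  0.6] 23.29 0.016
0.025 8 True 2.2 [-0.2  0.2  1.6] 23.53 0.013
0.025 10 False 5.5 [-3.5 -1.1  2.5] 23.92 0.003
0.012 6.5 False 5.6 [-4.4 -2.   2.8] 24.46 0.001
0.012 8 False 5.8 [-5.3 -1.4  2.5] 25.01 0.001
0.012 10 False 5.9 [-3.6 -1.6  1.7] 25.57 0.001
```

Slow (0.012 m/s) unbroken moves read a true ~5–6 N, and the earlier trips were speed transients. I continue with slow guarded chords, confirming any trip with an even slower one.

```bash
cat >> tb.py <<'E'
def go(end,f0,target=11.5,feed=.016,step=8):
    """returns True when clamped (effort really at target)"""
    th=theta(); fails=0
    while th<end-.3:
        slow=fails>0; n=min(end,th+(3 if slow else step)); res=max(-(F()-f0)@xh,0)
        g=max(target/np.cos(np.radians((th+n)/2))-res,2.5)
        hit=bot.move_straight(pose(n),feed=.008 if slow else feed,guard=g); f=F()-f0; a=theta()
        print("%.1f->%.1f at %.1f res%.1f g%.1f %s e%.1f x%.1f z%.1f"%(th,n,a,res,g,hit,eff(f,a),f@xh,f[2]))
        if hit:
            fails+=1
            if fails>=3: return True
        else:
            fails=0
            if eff(f,a)>target-.7: return True
            if eff(f,a)>7.5: step=2; feed=.008
        th=max(a,th) if hit else n
    return False
E
python3 - <<'E'
from tb import *
f0=F(); f0=f0-xh*(f0@xh)*0
import sys
# air zero: leave, re-enter at present angle (also re-zeroes)
th=theta(); print("theta",th); bot.move_straight(pose(th)-xh*.004,feed=.03); bot.pause(.15); f0=F(); np.save("f0.npy",f0); print("zero",f0)
bot.move_straight(pose(th-1),feed=.03)
print(go(42,f0)); print(readout.read_state()["t"])
E
```

```text
theta 6.478538412705125
zero [-0.52925057  0.1205878   0.22906128]
5.8->13.8 at 13.2 res0.0 g11.7 False e4.2 x-4.3 z0.4
13.8->21.8 at 21.6 res4.3 g7.8 False e3.5 x-3.8 z-0.1
21.8->29.8 at 29.7 res3.8 g9.0 False e3.3 x-3.7 z0.2
29.8->37.8 at 37.7 res3.7 g10.2 False e2.4 x-3.5 z-0.6
37.8->42.0 at 41.8 res3.5 g11.5 False e1.9 x-4.1 z-1.8
False
28.9333
```

```bash
python3 - <<'E'
from tb import *
leave(); f0,hit=enter(-48); np.save("f0.npy",f0)
if not hit:
    bot.move_straight(pose(-48.5),feed=.03)
    print(go(42,f0))
print(readout.read_state()["t"])
E
```

```text
enter -48 ok [-1.2 -0.7 -0.1]
-48.3->-40.3 at -42.6 res2.0 g14.0 False e6.0 x-11.2 z3.3
-40.3->-32.3 at -42.4 res11.2 g3.1 True e0.4 x-0.7 z0.2
-40.3->-37.3 at -39.9 res0.7 g14.1 False e6.4 x-12.1 z4.4
-37.3->-29.3 at -39.7 res12.1 g2.5 True e-0.5 x-0.4 z1.3
-37.3->-34.3 at -36.7 res0.4 g13.8 False e6.2 x-11.2 z4.7
-34.3->-26.3 at -36.6 res11.2 g2.5 True e1.1 x-1.7 z0.4
-34.3->-31.3 at -33.4 res1.7 g12.0 False e6.9 x-10.7 z3.6
-31.3->-23.3 at -33.3 res10.7 g2.5 True e0.5 x-1.1 z0.6
-31.3->-28.3 at -30.1 res1.1 g12.2 False e6.2 x-8.9 z3.1
-28.3->-20.3 at -21.2 res8.9 g3.7 False e4.1 x-5.6 z3.1
-20.3->-12.3 at -13.1 res5.6 g6.4 False e6.0 x-6.8 z2.6
-12.3->-4.3 at -12.5 res6.8 g4.8 True e0.4 x-0.5 z0.4
-12.3->-9.3 at -10.8 res0.5 g11.2 False e7.7 x-7.9 z0.4
-9.3->-7.3 at -10.6 res7.9 g3.7 True e0.6 x-0.8 z1.0
-9.3->-6.3 at -8.0 res0.8 g10.8 False e8.3 x-8.5 z0.7
-6.3->-4.3 at -8.0 res8.5 g3.1 True e-0.1 x0.1 z0.2
-6.3->-3.3 at -5.2 res0.0 g11.5 False e9.9 x-10.0 z0.5
-3.3->-1.3 at -5.2 res10.0 g2.5 True e1.1 x-1.1 z0.1
-3.3->-0.3 at -5.0 res1.1 g10.4 True e1.0 x-0.9 z-0.4
-3.3->-0.3 at -2.5 res0.9 g10.6 False e10.8 x-10.7 z-1.9
-0.3->1.7 at -2.5 res10.7 g2.5 True e0.1 x-0.1 z0.5
-0.3->2.7 at -2.3 res0.1 g11.4 True e0.9 x-1.0 z0.6
-0.3->2.7 at -2.3 res1.0 g10.5 True e0.8 x-0.8 z0.4
True
41.9833
```

Clean reading now: free-running about 6.2 N, then a steady rise from about -14° to 10.8 N at -2.5°. One small further step toward 12 N, then withdraw and check.

```bash
python3 - <<'E'
from tb import *
f0=np.load("f0.npy")
hit=bot.move_straight(pose(1.0),feed=.008,guard=12.3); f=F()-f0; print(hit,theta(),eff(f,theta()),f)
leave(); p=HUB-xh*.06; bot.move_ptp([p[0],p[1],.32],Q)
c=eyes.read_camera("wrist"); W=pts(c); b=np.array([.608,-.204]); yh=np.array([-xh[1],xh[0]])
P=W.reshape(-1,3); x=(P[:,:2]-b)@xh[:2]; y=(P[:,:2]-b)@yh
k=(abs(x)<.035)&(abs(y)<.082)&(P[:,2]>.099)&(P[:,2]<.11)
r=cv2.minAreaRect((P[k][:,:2]*1000).astype(np.float32)); print("stone",r,np.median(P[k][:,2]))
k=(abs(x)<.03)&(abs(y)<.056)&(P[:,2]>.07)&(P[:,2]<.085); print(k.sum())
cv2.imwrite("pics/w9.png",c["image"][60:420,200:600]); s=readout.read_state(); print(s["t"],s["wrist_force"])
E
```

```text
False -1.3237532626802968 11.160547923440431 [-11.04305066  -1.47175234  -1.72064376]
stone ((607.3695068359375, -200.92208862304688), (51.20608901977539, 153.782958984375), 10.472383499145508) 0.10244982206741404
190
44.1083 [-0.45393531  0.32299029 -0.88041427]
```

View pics/w9.png

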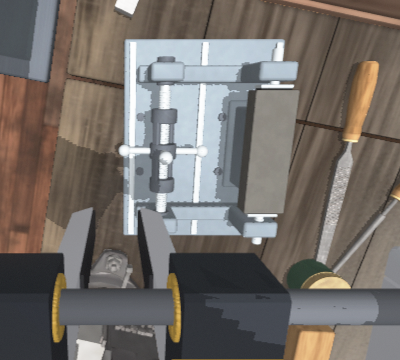

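The stone is clamped with both pads on its ends. It is about 5 mm toward the left jaw (14 mm allowed), and the spokes are upright and free of the fingers. Handing in.

```bash
python3 -c "
from station import job_done, readout
print(readout.read_state()['t']); print(job_done())"
```

```text
44.1083
the job is handed in; nothing more can be done
None
```

The oil stone is on the bed and clamped between both jaws, and I handed the job in at 44 s of the 72 s. No verdict was reported.

**What I did:** I gripped the stone across its 50 mm width and set it on the bed until it just touched, then let go. I turned the turnbuckle by three successive balls carried over the top, about 2.9 rad in all.

**Effort:** In slow moves it ran free at about 6.2 N. It rose steadily from about 14° before upright to 11.2 N, where I stopped. I estimate that as about 25 N of clamping; the jaw force itself could not be measured.

**Last checks:**
- **Stone:** It lies flat with its top at about 0.102 m and its yaw within 0.5° of the holder's. It is about 2 mm from the bed centre in x. In y it sits about 5 mm toward the left jaw, because the right pad reached it first.
- **Bystanders and arm:** The arm is clear of everything. I kept it clear of the bar, emery stick and oil can, but did not re-measure where they lie.

**Readings that disagreed:**
- The two fixed-scale views (top and wrist cameras) differed by about 3 mm, so I used a mean.
- Effort readings on the first strokes were unreliable: low after each stop, and tripping the force guard early at higher speed. I relied only on the slow moves.

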